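# Free the sagging barrel bolt of a jar mill's guard gate and hold the gate ajar

## Task

The low guard gate in front of the jar mill is bolted shut, and its barrel bolt has sagged so that the collar on the bolt's tip hangs behind the bent-up lip of the keeper. Lift the bolt by its upright knob and, keeping it up, draw it back until it is clear of the keeper without wrenching the keeper; then pull the spring-closed gate ajar, out from the mill, to a gap of about 13 cm at the latch post. Finish while holding it still there with the bolt drawn back, and leave the things standing around the mill where they are.

Things in the scene. Friction and masses are not known exactly. Their poses are not given: they have to be found in the camera images.
- mill: Fixed blue jar mill (two rubber rollers, white jar on top), base 350 x 450 mm. Origin on the bench under the front gate's plane; x points from the shut gate into the mill, y along the gate from latch post to hinge post, z up. Mill x, y below are in this frame in mm with the gate shut. Latch post at y -165, hinge post at y 217, both 190 mm tall, like the jar: only the knob rises higher.
- stile (a point): Middle of the top end of the gate's latch stile, 172 mm above the bench, mill x 0, y -140 while shut; moves with the gate. The gate is an aluminium frame with upright bars, 340 mm wide (mill y -150 to 190), 20 mm thick, from 20 to 172 mm above the bench. The bolt sits on its top rail, on the face away from the mill.
- gate (a joint): Gate angle (rad): 0 shut against its stop, growing as the latch end swings out from the mill (to mill -x, clockwise seen from above), up to 1.3. Spring hinges always pull it shut: 0.5 N m at 0, 0.8 N m at 0.4 rad, so it shuts when let go. The gap at the latch end is about 0.34 m x angle: 13 cm is 0.38 rad.
- hinge (a point): Point on the gate's upright hinge axis (mill x -12, y 194), 210 mm above the bench.
- sag (a joint): How far the bolt is lifted (m): 0 as it hangs, up to a stop at 0.018. The screw holes of its backplate are upright slots, so bolt, backplate and knob rise straight up together, and drop back when let go; together they weigh 0.35 to 0.6 kg. The collar clears the keeper's lip when lifted 7 mm or more, and at the 18 mm stop still passes under the keeper's top.
- bolt (a joint): How far the bolt is drawn back (m): 0 fully shot, up to a stop at 0.055, growing as it slides along the gate towards the hinge (mill +y). Starts at 0 to 0.004. Drawing takes about 2 N; it stays where it is left. Hanging down, its collar is caught by the lip after about 5 mm; its tip is out of the keeper when drawn 25 mm.
- knob (a point): Centre of the bolt's upright black knob: a cylinder 18 mm across, 40 mm tall, its centre 210 mm above the bench at the start; mill x -26, y -95 at bolt value 0. It stands on a 10 mm stem, free above the gate's top edge, so it can be pinched from above in any direction. It moves with bolt, sag and gate.
- nose (a point): End of the bolt's tip, mill x -26, y -182 at bolt value 0, 150 mm above the bench at the start. The bolt is a steel rod 14 mm across lying level along the gate; its last 14 mm is a collar 26 mm across, which hangs behind the keeper's lip.
- keeper: Fixed steel strap loop on the latch post around the bolt's tip, 14 mm wide along the bolt, opening 32 mm wide, 130 to 184 mm above the bench (top 188). The sill's edge nearest the gate is bent up into a lip 4 mm thick, its top 142 mm above the bench, just under the rod. It bends if wrenched: keep below 40 N. Origin on the bench below it (mill x 0, y -165).
- tin: Bystander: round black paint tin, 90 mm across, 115 mm tall, standing near the mill. Origin at the centre of its underside.
- glass_jar: Bystander: glass sample jar, 62 mm across, 85 mm tall, with a black lid, standing near the mill. Origin at the centre of its underside.
- beaker: Bystander: white plastic beaker, about 72 mm across the rim, 95 mm tall, standing near the mill. Origin at the centre of its underside.

How it is judged:
By the outcome, as a careful person would: the job done as asked, in the order asked, and still so for the second after the job is handed in, while the arm keeps its last pose, push and grip.
It also fails if it takes over 38 s, if anything falls off the work surface, if the arm or the gripper's body presses on something with over 40 N, if the wrist force passes 120 N, or if a joint passes its speed limit or range.

## Robot

A 6-joint arm with a two-finger parallel gripper is mounted at the origin on the work surface. World frame = base frame: x ahead of the robot, y to its left, z up, the work surface at z = 0. Lengths are in m, angles in rad, forces in N, time in s.
With the tool pointing down it reaches from about 0.425 to 1.125 m from the base axis. Payload 14.9 kg.
Tool frame: the origin (TCP) lies between the finger pads; the fingertips stand 22 mm ahead of it and the grasp point (between the pads) lies 3 mm ahead of it; z points along the fingers, y is the line along which they close (so a half turn about z gives the same grasp; the last joint's range is limited). The gripper opens to 91 mm and grips with 3 to 60 N. Pads are 32 mm wide; open, the fingers measure 118 mm over their backs; the gripper's body (76 mm by 178 mm) begins 60 mm behind the grasp point.
Start: joints at [1.278, 0.379, 1.734, -0, 1.028, -0.033], TCP at [0.18, 0.677, 0.236] pointing down, gripper open.
Joint ranges: [-2.77, 2.77], [-0.74, 2.19], [0, 2.66], [-1.06, 4.2], [0.31, 2.87], [-3.08, 3.08]. Speed limits (rad/s): [1.89, 1.89, 2.39, 3.14, 3.14, 3.14].

## Interface

Orientations are given as a unit quaternion [x, y, z, w].
In Python, from station import readout, imaging, workorder gives the robot as it stands.
- The arm moves only by the tool send_rows, never from a script. Its argument "rows" is a list of rows, each a list of 7 numbers: the turn, a rotation vector about the world's x, y, z as a fraction of full scale, then the shift along the world's x, y, z as a fraction of full scale, then the opening in per cent of the stroke, from 0 (shut) to 100 (fully open). In form: [[wx, wy, wz, tx, ty, tz, grip], ...]. A call has 1 to 5 rows; each row shifts and turns the commanded pose from where the row before left it; what a row does not reach is not made up. Full scale, the value 1, is 30 mm for a shift and 6 degrees for a turn. A row lasts 1/8 s, in which the tool goes at most 62.5 mm and 10.7 degrees, less where a joint would pass 70% of its speed; a pose out of reach is approached as far as the arm can. A call with a number of a shift or a turn outside -1 to 1 is refused whole. A call with a gripper value outside its range is refused whole. The fingers move at their own pace and stop on an object; "grip_force" is the grip in N (left out, the last holds). Time passes only in rows, so rows that do not move let the fingers close. It gives the time, the measured TCP pose, the force, the opening and the grip force at its end, in the units of the state.
- readout.get_state(): the state, without advancing time (a new reading comes with each control period).
- imaging.camera(name): name is "scene" or "top" or "wrist"; returns (picture, depth): 384x512x3 uint8, red, green, blue; 384x512 float32, m along the optical axis (not along the pixel's ray), 0 where there is no reading.
- imaging.camera_info(name): a dict with "camera_matrix" (3x3 intrinsics, pixels), "extrinsics" (4x4, takes a point from world to camera coordinates). Camera axes: x right, y up, looking along -z (the intrinsics and any distortion apply to the point x, -y, -z); pixel columns grow to the right and rows downward; lengths in m; the calibration is good to about 2 mm. A picture is of the moment at which its call begins: read the wrist's pose just before it. camera_info takes no time and is no camera call; for the wrist camera it gives the pose at the moment of the call.
- workorder.close_job(): hands the job in; it is judged then, once.
The state is a dict: "time_s": time; "joints": joint angles; "joint_velocities": joint speeds; "tau": joint torques, N m; "tcp_pos": TCP position; "tool_rot": TCP orientation; "wrist_force": force on the tool from outside, world axes, zero at the start; "moment": the same for the moment, N m; "opening": opening from 0.0 (shut) to 1.0 (fully open); "grip_force": force on a finger pad.
Only numpy, scipy, OpenCV 4.12 (cv2) and the standard library are available. Lean on these libraries where they do the work, as an engineer would, in place of code of your own. Each camera call takes 0.05 s, during which the arm holds its last target. There are 200 camera calls.

## Working session

There is one attempt and no reset: what is moved stays moved. The work goes in short steps, Python scripts to look and compute and a tool call to move; the robot and the scene stay as the last step left them, time stands still between calls to the robot, and variables do not carry over. Pictures are saved under pics/ and viewed, at most 10 in all, crops included, and the job is handed in when it is done.

Besides the shell and the picture viewer there is one more tool, called after "Emit:" by a JSON object that holds its "api" and its "payload". send_rows: Moves the arm, as the interface text tells. Its arguments: {"type":"object","properties":{"rows":{"type":"array","items":{"type":"array","items":{"type":"number"}}},"grip_force":{"type":"number"}},"required":["rows"]}

```bash
mkdir -p pics; cat > h.py <<'E'
import numpy as np,cv2
from station import readout,imaging,workorder
def grab(n):
    i=imaging.camera_info(n); p,d=imaging.camera(n); return p,d,np.array(i["camera_matrix"]),np.array(i["extrinsics"]),i
def pts(d,K,E):
    v,u=np.indices(d.shape); c=np.stack([(u-K[0,2])/K[0,0]*d,-(v-K[1,2])/K[1,1]*d,-d],-1)
    return (c-E[:3,3])@E[:3,:3]
E
python3 - <<'E'
from h import *
for n in("scene","top"):
    p,d,K,E,i=grab(n); cv2.imwrite(f"pics/{n}1.png",p[:,:,::-1]); np.savez(n+"1.npz",p=p,d=d,K=K,E=E); print(n,[k for k in i], np.linalg.inv(E)[:3,3])
print(readout.get_state())
E
```

```text
scene ['camera_matrix', 'extrinsics'] [ 0.94402072 -0.31100572  0.96195944]
top ['camera_matrix', 'extrinsics'] [0.40677447 0.07810623 1.05005541]
{'time_s': 0.1, 'joints': array([ 1.27768646e+00,  3.79391206e-01,  1.73471701e+00, -5.89129102e-06,
        1.02849401e+00, -3.32992927e-02]), 'joint_velocities': array([ 0.00034178, -0.00233167,  0.00089429,  0.00137608, -0.00081674,
        0.00010508]), 'tau': array([ 4.79916507e-04, -7.65046549e+01, -4.35288620e+01,  6.51693181e-02,
        3.98829987e-02, -2.36387319e-05]), 'tcp_pos': array([0.17973817, 0.67618631, 0.23533196]), 'tool_rot': array([ 1.29538704e-01,  9.91574238e-01, -4.98492078e-04, -7.95300851e-05]), 'wrist_force': array([ 0.44248667,  0.57959716, -0.80864644]), 'moment': array([-0.00941561, -0.05812311,  0.02310446]), 'grip_force': 0.0, 'opening': 1.0035391729589969}
```

View pics/scene1.png

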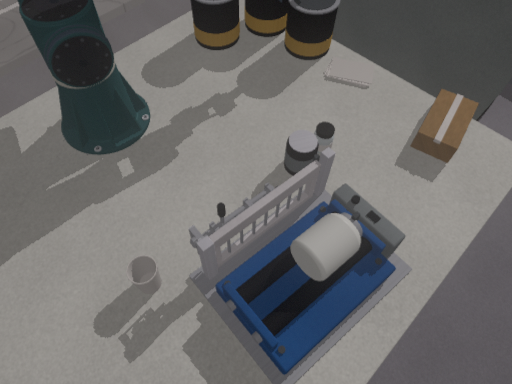

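View pics/top1.png

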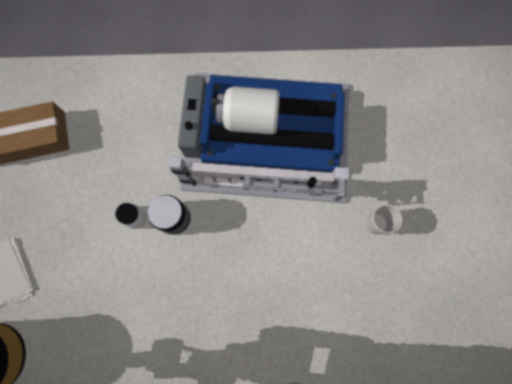

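Scene view: knob at (221,210), latch post at (207,250), hinge post at (323,172). Top view: knob at (312,182), latch post (341,174), hinge post (178,163), beaker (385,219), tin (168,212) and glass jar (127,213).

```bash
python3 - <<'E'
from h import *
z=np.load("top1.npz");P=pts(z["d"],z["K"],z["E"])
def r(n,a,b,P=P,w=4,lo=0.03):
    q=P[b-w:b+w+1,a-w:a+w+1].reshape(-1,3);q=q[q[:,2]>lo];q=q[q[:,2]>q[:,2].max()-.012];print(n,len(q),q.mean(0).round(4))
r("knob",312,182,w=7);r("latch",341,174,w=8);r("hinge",178,163,w=8);r("beak",385,219,w=16);r("tin",168,212,w=16);r("jar",127,213,w=9)
m=(P[...,2]>.186)&(P[...,2]<.194);m[:140]=0;m[200:]=0
v,u=np.nonzero(m);q=P[m];print(len(q),u.min(),u.max(),v.min(),v.max())
for s in (u<230,u>280):print(q[s].min(0).round(3),q[s].max(0).round(3),np.median(q[s],0).round(3),s.sum())
# gate top line
m=(P[...,2]>.166)&(P[...,2]<.176);m[:140]=0;m[200:]=0;m[:,:190]=0;m[:,330:]=0
q=P[m];f=np.polyfit(q[:,1],q[:,0],1);print("gate",len(q),f,q.min(0),q.max(0))
z=np.load("scene1.npz");S=pts(z["d"],z["K"],z["E"]);r("knob s",221,210,S,8);r("latch s",205,238,S,10)
m=S[...,2]>.2;m[:195]=0;m[240:]=0;m[:,:210]=0;m[:,235:]=0;print(m.sum(),S[m].min(0),S[m].max(0),S[m].mean(0))
E
```

```text
knob 2 [0.4068 0.0781 1.0501]
latch 1 [0.4068 0.0781 1.0501]
hinge 2 [0.4068 0.0781 1.0501]
beak 4 [0.4068 0.0781 1.0501]
tin 6 [0.4068 0.0781 1.0501]
jar 4 [0.4068 0.0781 1.0501]
382 169 348 156 196
[0.653 0.248 0.186] [0.68  0.276 0.193] [0.665 0.262 0.19 ] 135
[ 0.576 -0.132  0.186] [ 0.644 -0.036  0.193] [ 0.62  -0.115  0.189] 247
gate 1236 [0.10539096 0.63428718] [ 0.60002011 -0.09149445  0.16601917] [0.66968868 0.23114371 0.17590315]
knob s 1 [ 0.944 -0.311  0.962]
latch s 2 [ 0.944 -0.311  0.962]
98 [ 0.5963591  -0.31100572  0.20017458] [ 0.94402072 -0.03530949  0.96195944] [ 0.61729236 -0.05418407  0.24331858]
```

```bash
cat >> h.py <<'E'
def knob(P,lo=.2,hi=.245):
    m=(P[...,2]>lo)&(P[...,2]<hi)&(abs(P[...,0]-.6)<.08)&(abs(P[...,1]+.05)<.08);return P[m]
E
python3 - <<'E'
from h import *
for n in("top","scene"):
    z=np.load(n+"1.npz");P=pts(z["d"],z["K"],z["E"]);q=knob(P)
    print(n,len(q),q.min(0).round(4),q.max(0).round(4),np.median(q,0).round(4))
    t=knob(P,.225);print(" top",len(t),t.mean(0).round(4))
z=np.load("top1.npz");P=pts(z["d"],z["K"],z["E"])
def r(n,a,b,w,lo):
    q=P[b-w:b+w+1,a-w:a+w+1].reshape(-1,3);q=q[(q[:,2]>lo)&(q[:,2]<.3)];print(n,len(q),q.mean(0).round(3),q.min(0).round(3),q.max(0).round(3))
r("latch",341,174,9,.185);r("hinge",178,163,9,.185);r("beak",385,219,20,.08);r("tin",168,212,20,.10);r("jar",127,213,14,.075)
i=imaging.camera_info("wrist");print(np.linalg.inv(np.array(i["extrinsics"])),i["camera_matrix"])
E
```

```text
top 74 [ 0.5956 -0.0514  0.2001] [ 0.6115 -0.0353  0.2339] [ 0.6021 -0.0425  0.2288]
 top 50 [ 0.6041 -0.0438  0.2296]
scene 95 [ 0.5964 -0.0525  0.2002] [ 0.614  -0.0353  0.2315] [ 0.6078 -0.0464  0.2256]
 top 50 [ 0.605  -0.0444  0.2285]
latch 193 [ 0.626 -0.117  0.189] [ 0.606 -0.133  0.185] [ 0.644 -0.102  0.193]
hinge 137 [0.665 0.262 0.19 ] [0.653 0.248 0.186] [0.68  0.276 0.195]
beak 218 [ 0.537 -0.246  0.09 ] [ 0.5   -0.275  0.08 ] [ 0.57  -0.206  0.098]
tin 1031 [0.561 0.298 0.114] [0.519 0.256 0.1  ] [0.607 0.343 0.12 ]
jar 386 [0.566 0.404 0.085] [0.54  0.378 0.075] [0.593 0.432 0.09 ]
[[ 2.56668133e-01 -9.37521565e-01 -2.34893134e-01  1.14239235e-01]
 [ 9.66499483e-01  2.49090333e-01  6.19092518e-02  6.93871814e-01]
 [ 4.68350464e-04 -2.42914225e-01  9.70047659e-01  3.83546280e-01]
 [ 0.00000000e+00  0.00000000e+00  0.00000000e+00  1.00000000e+00]] [[319.56792712   0.         257.37291974]
 [  0.         319.56792712 190.66076044]
 [  0.           0.           1.        ]]
```

Emit:
{"api": "send_rows", "payload": {"rows": [[0,0,0.5,0.59,-1,1,60],[0,0,0.5,0.59,-1,0.8,60],[0,0,0.5,0.59,-1,0,60],[0,0,0,0.59,-1,0,60],[0,0,0,0.59,-1,0,60]], "grip_force": 30}}

```text
time_s: 0.72
tcp_pos: [0.2687, 0.5254, 0.2897]
tool_rot: [0.051, 0.999, -0.0, -0.0]
wrist_force: [-0.2, 0.5, 1.1]
opening: 0.601
grip_force: 0.0
```

Emit:
{"api": "send_rows", "payload": {"rows": [[0,0,0,0.59,-1,0,60],[0,0,0,0.59,-1,0,60],[0,0,0,0.59,-1,0,60],[0,0,0,0.59,-1,0,60],[0,0,0,0.59,-1,0,60]]}}

```text
time_s: 1.35
tcp_pos: [0.3572, 0.3754, 0.2897]
tool_rot: [0.051, 0.999, -0.0, -0.0]
wrist_force: [-0.1, -0.3, -0.2]
opening: 0.602
grip_force: 0.0
```

Emit:
{"api": "send_rows", "payload": {"rows": [[0,0,0,0.59,-1,0,60],[0,0,0,0.59,-1,0,60],[0,0,0,0.59,-1,0,60],[0,0,0,0.59,-1,0,60],[0,0,0,0.59,-1,0,60]]}}

```text
time_s: 1.98
tcp_pos: [0.4457, 0.2254, 0.2898]
tool_rot: [0.051, 0.999, -0.0, -0.0]
wrist_force: [-0.4, 0.0, -0.2]
opening: 0.602
grip_force: 0.0
```

Emit:
{"api": "send_rows", "payload": {"rows": [[0,0,0,0.59,-1,0,60],[0,0,0,0.59,-1,0,60],[0,0,0,0.59,-1,0,60],[0,0,0,0.59,-1,0,60],[0,0,0,0.59,-1,0,60]]}}

```text
time_s: 2.6
tcp_pos: [0.5341, 0.0754, 0.2897]
tool_rot: [0.051, 0.999, -0.0, -0.0]
wrist_force: [-0.2, 0.5, 0.4]
opening: 0.598
grip_force: 0.0
```

Emit:
{"api": "send_rows", "payload": {"rows": [[0,0,0,0.59,-1,0,60],[0,0,0,0.59,-1,0,60],[0,0,0,0.59,-1,0,60],[0,0,0,0.57,-1,0,60],[0,0,0,0,0,0,60]]}}

```text
time_s: 3.22
tcp_pos: [0.6046, -0.045, 0.2895]
tool_rot: [0.052, 0.999, -0.0, -0.0]
wrist_force: [0.3, 0.8, 0.0]
opening: 0.601
grip_force: 0.0
```

```bash
python3 - <<'E'
from h import *
s=readout.get_state();print(s["tcp_pos"],s["tool_rot"])
p,d,K,E,i=grab("wrist");cv2.imwrite("pics/w1.png",p[:,:,::-1])
P=pts(d,K,E);q=knob(P,.195,.24);print(len(q))
if len(q):
    t=q[q[:,2]>.226];print(q.min(0),q.max(0),t.mean(0),t.min(0),t.max(0))
E
```

```text
[ 0.60456532 -0.04502578  0.28952603] [ 5.22849174e-02  9.98632185e-01 -3.85404442e-05 -2.11516265e-04]
729
[ 0.5949765  -0.05291617  0.19502659] [ 0.61220593 -0.03507219  0.23148813] [ 0.60318801 -0.04384384  0.22887681] [ 0.59552705 -0.05260021  0.2260332 ] [ 0.61220593 -0.03523723  0.23148813]
```

View pics/w1.png

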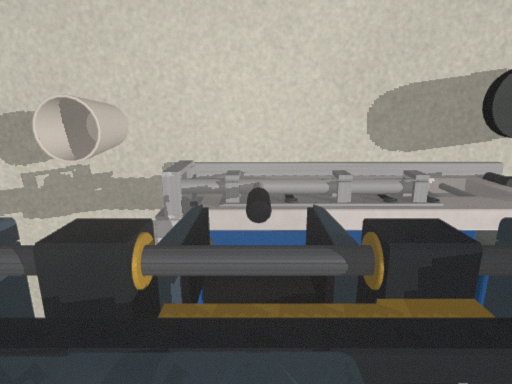

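The knob sits at (259,205) in the wrist view, centred between the open fingers. The keeper and latch post are at the left, about (175,185). Next I descend and close.

Emit:
{"api": "send_rows", "payload": {"rows": [[0,0,0,-0.03,0.03,-0.9,60],[0,0,0,0,0,-0.9,60],[0,0,0,0,0,-0.7,60],[0,0,0,0,0,0,19],[0,0,0,0,0,0,10]], "grip_force": 30}}

```text
time_s: 3.9
tcp_pos: [0.6035, -0.0424, 0.2158]
tool_rot: [0.051, 0.999, -0.0, 0.0]
wrist_force: [0.9, 0.1, 0.1]
opening: 0.415
grip_force: 0.0
```

Emit:
{"api": "send_rows", "payload": {"rows": [[0,0,0,0,0,0,5],[0,0,0,0,0,0,5],[0,0,0,0,0,0,5]]}}

```text
time_s: 4.28
tcp_pos: [0.6035, -0.0427, 0.2156]
tool_rot: [0.051, 0.999, -0.0, 0.001]
wrist_force: [-0.5, -0.1, 4.5]
opening: 0.192
grip_force: 30.0
```

Emit:
{"api": "send_rows", "payload": {"rows": [[0,0,0,0,0,0.14,5],[0,0,0,0,0,0.14,5],[0,0,0,0,0,0.14,5],[0,0,0,0,0,0,5]]}}

```text
time_s: 4.78
tcp_pos: [0.6033, -0.0426, 0.2279]
tool_rot: [0.051, 0.999, -0.0, 0.0]
wrist_force: [1.2, -1.5, -3.1]
opening: 0.191
grip_force: 30.0
```

```bash
python3 - <<'E'
from h import *
p,d,K,E,i=grab("scene");np.savez("s2.npz",d=d,p=p)
cv2.imwrite("pics/s2.png",cv2.resize(p[150:310,130:340,::-1],None,fx=3,fy=3))
E
```

```text
(no output)
```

View pics/s2.png

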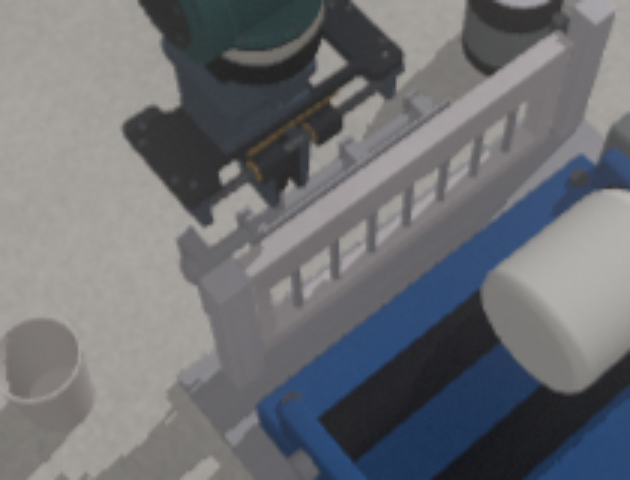

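The scene crop shows the gripper at (280,170) on the knob with the gate still shut. The weight is now on the wrist, so I start the draw gently.

Emit:
{"api": "send_rows", "payload": {"rows": [[0,0,0,0.01,0.1,0.03,5],[0,0,0,0.01,0.1,0,5],[0,0,0,0.01,0.1,0,5]]}}

```text
time_s: 5.2
tcp_pos: [0.6041, -0.0333, 0.2284]
tool_rot: [0.051, 0.999, -0.0, 0.0]
wrist_force: [1.9, -1.2, -3.9]
opening: 0.189
grip_force: 30.0
```

Emit:
{"api": "send_rows", "payload": {"rows": [[0,0,0,0.02,0.2,0,5],[0,0,0,0.02,0.2,0,5],[0,0,0,0.02,0.2,0,5],[0,0,0,0.02,0.2,0,5],[0,0,0,0.02,0.2,0,5]]}}

```text
time_s: 5.82
tcp_pos: [0.607, -0.0031, 0.2284]
tool_rot: [0.051, 0.999, 0.0, -0.0]
wrist_force: [1.8, -1.8, -4.6]
opening: 0.194
grip_force: 30.0
```

Emit:
{"api": "send_rows", "payload": {"rows": [[0,0,0,0.02,0.17,0,5],[0,0,0,0.01,0.1,0,5],[0,0,0,0,0,0,5]]}}

```text
time_s: 6.2
tcp_pos: [0.608, 0.0049, 0.2284]
tool_rot: [0.051, 0.999, 0.0, 0.0]
wrist_force: [2.3, 2.1, -4.3]
opening: 0.194
grip_force: 30.0
```

```bash
python3 - <<'E'
from h import *
s=readout.get_state();print(s["tcp_pos"],s["wrist_force"],s["moment"])
p,d,K,E,i=grab("wrist");cv2.imwrite("pics/w2.png",p[:,:,::-1])
E
```

```text
[0.60796046 0.00487539 0.2284189 ] [ 2.30924075  2.10087226 -4.25904491] [ 0.18964831 -0.41459873  0.02682094]
```

View pics/w2.png

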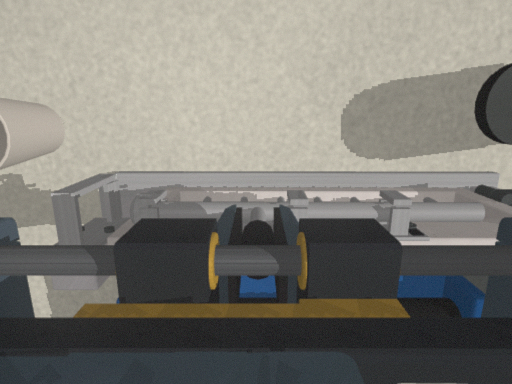

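The wrist view shows the bolt collar at (145,210), clear of the keeper loop at (70–115,200). The bolt is drawn about 48 mm. Now I swing the gate about its hinge, turning the tool with it.

Emit:
{"api": "send_rows", "payload": {"rows": [[0,0,-0.36,-0.3,0.06,0,5],[0,0,-0.36,-0.29,0.07,0,5],[0,0,-0.36,-0.29,0.08,0,5]]}}

```text
time_s: 6.62
tcp_pos: [0.5814, 0.0107, 0.2285]
tool_rot: [0.108, 0.994, 0.0, 0.0]
wrist_force: [2.5, 0.4, -4.0]
opening: 0.19
grip_force: 30.0
```

Emit:
{"api": "send_rows", "payload": {"rows": [[0,0,-0.36,-0.29,0.09,0,5],[0,0,-0.36,-0.29,0.1,0,5],[0,0,-0.36,-0.28,0.11,0,5]]}}

```text
time_s: 7.0
tcp_pos: [0.5556, 0.0197, 0.2286]
tool_rot: [0.164, 0.986, 0.0, 0.0]
wrist_force: [3.5, -0.8, -4.1]
opening: 0.194
grip_force: 30.0
```

Emit:
{"api": "send_rows", "payload": {"rows": [[0,0,-0.36,-0.28,0.12,0,5],[0,0,-0.36,-0.27,0.13,0,5],[0,0,-0.36,-0.27,0.14,0,5],[0,0,-0.36,-0.26,0.15,0,5],[0,0,0,0,0,0,5]]}}

```text
time_s: 7.62
tcp_pos: [0.5232, 0.036, 0.2286]
tool_rot: [0.237, 0.971, -0.0, 0.0]
wrist_force: [3.1, -3.3, -4.5]
opening: 0.188
grip_force: 30.0
```

```bash
python3 - <<'E'
from h import *
s=readout.get_state();print(s["tcp_pos"],s["wrist_force"])
for n in("scene","top"):
    p,d,K,E,i=grab(n);P=pts(d,K,E);cv2.imwrite(f"pics/{n}3.png",p[:,:,::-1])
    m=(P[...,2]>.166)&(P[...,2]<.178)&(P[...,0]>.45)&(P[...,0]<.66)&(P[...,1]>-.12)&(P[...,1]<.235)
    q=P[m][:,:2];print(n,len(q),q.min(0),q.max(0))
    if len(q)>50:
        vx,vy,x,y=cv2.fitLine(q.astype(np.float32),cv2.DIST_HUBER,0,.01,.01).ravel();print("yaw tan",vx/vy,np.arctan(vx/vy)-.1045)
    def r(nm,x,y,lo):
        k=(np.hypot(P[...,0]-x,P[...,1]-y)<.06)&(P[...,2]>lo)&(P[...,2]<lo+.03);print(nm,k.sum(),P[k].mean(0).round(3) if k.any() else '')
    r("beak",.537,-.246,.08);r("tin",.561,.298,.1);r("jar",.566,.404,.075)
E
```

```text
[0.52324576 0.03598438 0.22862593] [ 3.05219839 -3.30595438 -4.45642458]
scene 1675 [ 0.47600729 -0.11963461] [0.65952483 0.23471557]
yaw tan 0.5592053 0.4053831
beak 260 [ 0.532 -0.24   0.09 ]
tin 664 [0.566 0.296 0.113]
jar 236 [0.568 0.402 0.084]
top 592 [ 0.56083415 -0.11725784] [0.65952343 0.23447756]
yaw tan 0.5278903 0.38121012
beak 211 [ 0.536 -0.244  0.091]
tin 1030 [0.561 0.298 0.114]
jar 390 [0.566 0.403 0.085]
```

View pics/scene3.png

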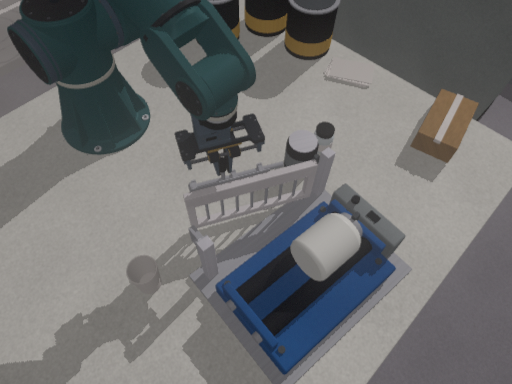

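View pics/top3.png

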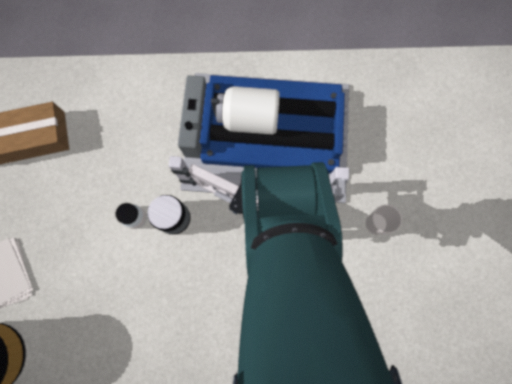

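The scene view shows the gate ajar, latch stile at about (190,215) and held at the knob by (225,160). In the top view the tin, jar and beaker have not moved. The measured angle is about 0.38 rad. I let it settle, then hand in.

Emit:
{"api": "send_rows", "payload": {"rows": [[0,0,0,0,0,0,5],[0,0,0,0,0,0,5],[0,0,0,0,0,0,5],[0,0,0,0,0,0,5]]}}

```text
time_s: 8.22
tcp_pos: [0.5234, 0.036, 0.2284]
tool_rot: [0.238, 0.971, -0.0, 0.0]
wrist_force: [2.3, -2.4, -3.6]
opening: 0.191
grip_force: 30.0
```

```bash
python3 -c "
from h import *
print(readout.get_state()['tcp_pos']);print(workorder.close_job())"
```

```text
[0.52336785 0.03597785 0.22840008]
the job is handed in; nothing more can be done
None
```

The job is handed in: the bolt was lifted about 12 mm and drawn back about 48 mm, the gate is held ajar at about 0.38 rad (a gap of about 13 cm), and the tin, jar and beaker are where they were.

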